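# Push a plate blank under the low bridge of a marking press and mark it

## Task

Push the aluminium plate along the bed of the marking press, between its two fences and under the low green bridge, until it lies fully home against the end stop. Only then press the red plunger down firmly onto the plate to mark it, and let it spring up again. Leave the tin, the bolt and the spanner beside the press where they are.

Things in the scene. Friction and masses are not known exactly. Their poses are not given: they have to be found in the camera images.
- press: Green marking press fixed to the bench. Origin: bench surface (z = 0), on the channel's centre line; +y is the push direction. Offsets in its frame, mm. Grey bed x -95..95, y -230..200, top z 8. Two dark fences, 12 thick, tops z 18, form a channel 104 wide (inner faces x -52, 52) from y 50 to 172, and flare from y 50 back to a 148 wide mouth at y 3.
- bridge (a point): Centre of the underside of the green bridge over the channel, at x 0, y 110, z 25 mm in the press's frame: 17 mm headroom above the bed. The bridge spans y 80..140 and x -89..89; its top is at z 46 mm, screw heads to 51 mm.
- stop (a point): Middle of the face of the rigid end stop, at bed level, at x 0, y 170, z 8 mm in the press's frame. The stop crosses the channel, its top at z 26 mm.
- plate: Loose aluminium plate, 100 (x) x 150 (y) x 12 mm, about 0.45 kg, a dark hole at each corner, too wide to grasp. Lies askew on the bed, before the flared mouth. Origin: centre of its underside. Home, its front edge touches the end stop: origin at x 0, y 95, z 8 mm in the press's frame (y axes parallel), rear edge at y 20, with 60 mm still sticking out of the bridge.
- plunger: Red cap, 36 mm diameter, on a sprung 12 mm stem through the middle of the bridge. Origin: centre of the cap's top, at x 0, y 110, z 80 mm in the press's frame when up. Moves straight down: 3 N to start, plus 0.5 N per mm; after 5 mm the stem meets a plate lying beneath, after 10 mm its own stop. Springs up when let go.
- tin: Open steel tin, 67 mm diameter, 39 mm high, on the bench beyond the end stop of the press; bystander. Origin: centre of its underside.
- bolt: Rusty M16 bolt lying on the bench, 27 x 73 x 24 mm, +x side of the press near the bed's -y end; bystander. Origin: centre of its underside.
- spanner: Steel spanner lying on the bench, 27 x 163 x 8 mm, on the -x side of the press; bystander. Origin: centre of its underside.

How it is judged:
By the outcome, as a careful person would: the job done as asked, in the order asked, and still so for the second after the job is handed in, with the robot touching nothing.
It also fails if it takes over 64 s, if anything falls off the work surface, if the arm or the gripper's body presses on something with over 40 N, if the wrist force passes 120 N, or if a joint passes its speed limit or range.

## Robot

A 6-joint arm with a two-finger parallel gripper is mounted at the origin on a cart in front of the work surface, level with it; the furniture and walls round the work are solid. World frame = base frame: x ahead of the robot, y to its left, z up, the work surface at z = 0. Lengths are in m, angles in rad, forces in N, time in s.
With the tool pointing down it reaches from about 0.35 to 0.95 m from the base axis. Payload 17.4 kg.
Tool frame: the origin (TCP) lies at the very end of the fingers, on their centre line; the grasp point (between the pads) lies behind it (ctrl.grip_point_offset is the x of the grasp point in the tool frame, in m); x points along the fingers, y is the direction in which the jaws open and shut, and the axes are right-handed (so a half turn about x gives the same grasp; the last joint's range is limited). The gripper opens to 93 mm and grips with 3 to 60 N. Pads are 15 mm wide; open, the fingers measure 128 mm over their backs; the gripper's body (75 mm by 188 mm) begins 65 mm behind the grasp point.
Start: joints at [1.27, 0.116, 1.442, -0, 1.584, -0.038], TCP at [0.175, 0.652, 0.219] pointing down, gripper open.
Joint ranges: [-2.83, 2.83], [-0.83, 2.19], [0.07, 2.5], [-1.14, 4.28], [0.01, 3], [-2.97, 2.97]. Speed limits (rad/s): [1.89, 1.89, 2.22, 3.14, 3.14, 3.14].

## Interface

Orientations are given as a unit quaternion [x, y, z, w].
In Python, from cell import ctrl, capture gives the robot as it stands.
- The arm moves only by the shell command python3 -m inch 'ROWS' [FORCE]. ROWS is JSON, a list of rows, each an object with "delta_pos": the shift along the tool's x, y, z in mm, a list of three; "rot": the turn, a rotation vector about the tool's x, y, z in rad, a list of three; "fingers": the finger opening in mm, from 0 to 93. In form: [{"delta_pos": [x, y, z], "rot": [ax, ay, az], "fingers": fingers}, ...]. A call has 1 to 10 rows; each row is the pose to reach, as a shift and turn from the pose commanded when the call began, along the tool's axes at that moment; what a row does not reach only later rows make up. A row lasts 1/12 s, in which the tool goes at most 41.7 mm and 7.16 degrees, less where a joint would pass 70% of its speed; a pose out of reach is approached as far as the arm can. A call with a gripper value outside its range is refused whole. The fingers move at their own pace and stop on an object; FORCE is the grip in N (left out, the last holds). Time passes only in rows, so rows that repeat a pose let the fingers close. It gives the time, the measured TCP pose, the force and the opening at its end, in the units of the state.
- ctrl.get_obs(): the state, without advancing time (a new reading comes with each control period).
- capture(name): name is "scene" or "side" or "wrist"; returns a dict with "pixels" (420x560x3 uint8, red, green, blue), "range_z" (420x560 float32, m along the optical axis (not along the pixel's ray), 0 where there is no reading), "fx", "fy", "cx", "cy" (pixels), "R" (3x3) and "t" (3): a world point X has camera coordinates R X + t; the wrist camera has in their place "hand_eye" (4x4, takes a point from camera to tool coordinates, whose origin is the TCP and whose axes are the tool frame's). Camera axes: x right, y down, z forward; pixel columns grow to the right and rows downward; lengths in m; the calibration is good to about 2 mm. A picture is of the moment at which its call begins: read the wrist's pose just before it.
- ctrl.finish_job(): hands the job in, once; it reports no verdict.
The state is a dict: "time": time; "joints": joint angles; "dq": joint speeds; "tau": joint torques, N m; "position": TCP position; "ee_rot": TCP orientation; "contact_force": force on the tool from outside, world axes, zero at the start; "ft_torque": the same for the moment, N m; "width": finger opening in m.
Only numpy, scipy, OpenCV 4.12 (cv2) and the standard library are available. Lean on these libraries where they do the work, as an engineer would, in place of code of your own. Each camera call takes 0.05 s, during which the arm holds its last target.

## Working session

There is one attempt and no reset: what is moved stays moved. The work goes in short steps, Python scripts to look and compute and a shell command to move; the robot and the scene stay as the last step left them, time stands still between calls to the robot, and variables do not carry over. Pictures are saved under pics/ and viewed, and the job is handed in when it is done.

```bash
ls; mkdir -p pics
python3 - <<'E'
from cell import ctrl, capture
import cv2,numpy as np,pickle
o=ctrl.get_obs();print(o, ctrl.grip_point_offset)
for n in ["scene","side","wrist"]:
    c=capture(n);pickle.dump((o,c),open(f"{n}0.pkl","wb"))
    cv2.imwrite(f"pics/{n}0.png",c["pixels"][:,:,::-1])
    print(n,c["fx"],c["cx"],c["cy"],c.get("R"),c.get("t"),c.get("hand_eye"))
E
```

```text
pics
{'time': 0.0, 'joints': array([ 1.27020306e+00,  1.16456138e-01,  1.44227994e+00, -3.06294050e-05,
        1.58402090e+00, -3.78218746e-02]), 'dq': array([ 0.00117935, -0.00129186,  0.00045039,  0.00086243,  0.00100441,
        0.00107993]), 'tau': array([ 2.33576793e-03, -7.21271968e+01, -6.22604942e+01,  7.81891099e-02,
        2.40194576e-02, -1.43179905e-04]), 'position': array([0.17530321, 0.65161109, 0.2179162 ]), 'ee_rot': array([ 0.09222919,  0.70107096, -0.09304438,  0.70095366]), 'contact_force': array([ 0.78395249, -0.78198142, -0.027343  ]), 'ft_torque': array([0.03587001, 0.01091416, 0.03204551]), 'width': 0.09299152816294629} -0.0188
scene 413.3876127997616 280.93092781407654 214.3045810469823 [[ 0.61890198 -0.78542223  0.00850062]
 [-0.49439966 -0.3979441  -0.77279329]
 [ 0.6103518   0.47408059 -0.63460088]] [-0.31108831  0.36019716  0.53199141] None
side 419.07041746894663 279.5533140162473 210.64268396783538 [[-0.9967694  -0.07841756 -0.01736253]
 [-0.03333716  0.60062198 -0.79883783]
 [ 0.07307123 -0.79567828 -0.60129582]] [0.567686   0.03325299 0.99585467] None
wrist 342.2380702659278 278.46094905128433 212.179416513434 None None [[ 1.58591627e-03 -2.67076921e-01  9.63673909e-01 -1.66060720e-01]
 [ 9.99998699e-01  7.08781062e-04 -1.44926114e-03  1.13190744e-05]
 [-2.95969613e-04  9.63674953e-01  2.67077698e-01 -7.52245934e-02]
 [ 0.00000000e+00  0.00000000e+00  0.00000000e+00  1.00000000e+00]]
```

View pics/scene0.png

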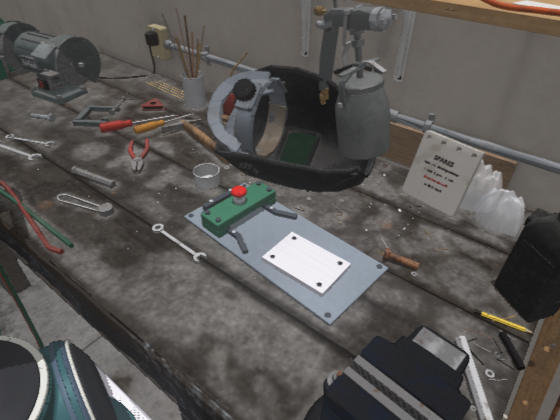

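View pics/side0.png

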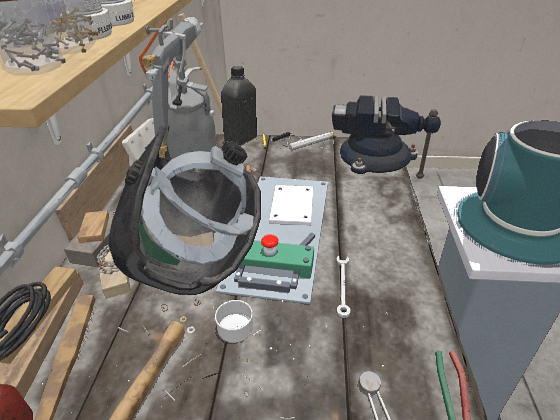

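View pics/wrist0.png

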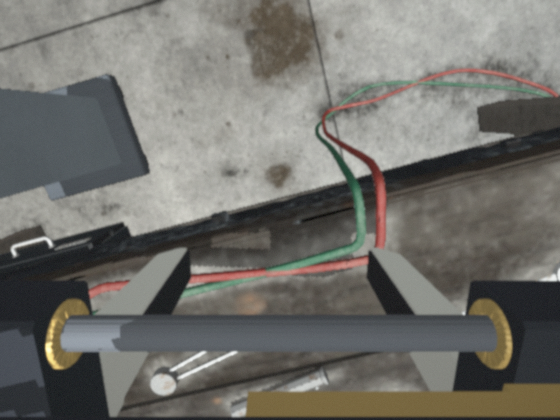

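The scene picture shows the press, with the plate at about (306,262), the red cap at (238,191) and bed corners near (386,266), (328,316) and (187,213). A welding helmet overhangs the press on the far side. The wrist camera only sees the bench edge.

```bash
cat > h.py <<'E'
import cv2,numpy as np,pickle
from scipy.spatial.transform import Rotation as Ro
def pose(o,c):
    if "R" in c and c["R"] is not None: 
        R=np.array(c["R"]);return R.T,-R.T@np.array(c["t"])
    H=np.array(c["hand_eye"]);Rt=Ro.from_quat(o["ee_rot"]).as_matrix()
    return Rt@H[:3,:3],Rt@H[:3,3]+o["position"]
def ray(o,c,uv,z):
    A,p=pose(o,c);uv=np.atleast_2d(uv).astype(float)
    d=np.c_[(uv[:,0]-c["cx"])/c["fx"],(uv[:,1]-c["cy"])/c["fy"],np.ones(len(uv))]@A.T
    return p+d*((z-p[2])/d[:,2])[:,None]
def cloud(o,c):
    A,p=pose(o,c);h,w=c["range_z"].shape;u,v=np.meshgrid(np.arange(w),np.arange(h));Z=c["range_z"]
    P=np.stack([(u-c["cx"])/c["fx"]*Z,(v-c["cy"])/c["fy"]*Z,Z],-1)@A.T+p
    P[Z==0]=np.nan;return P
def proj(o,c,X):
    A,p=pose(o,c);q=(np.atleast_2d(X)-p)@A
    return np.c_[q[:,0]/q[:,2]*c["fx"]+c["cx"],q[:,1]/q[:,2]*c["fy"]+c["cy"]]
def load(n): return pickle.load(open(n,"rb"))
def grab(n,tag):
    from cell import ctrl,capture
    o=ctrl.get_obs();c=capture(n);pickle.dump((o,c),open(tag+".pkl","wb"));cv2.imwrite(f"pics/{tag}.png",c["pixels"][:,:,::-1]);return o,c
E
python3 - <<'E'
from h import *
np.set_printoptions(precision=4,suppress=True)
for n in ["scene","side"]:
    o,c=load(n+"0.pkl");P=cloud(o,c);im=c["pixels"];hsv=cv2.cvtColor(im,cv2.COLOR_RGB2HSV)
    print(n,"cam",pose(o,c)[1])
    def comps(m,name,z,k=3):
        nn,l,s,ce=cv2.connectedComponentsWithStats(m.astype(np.uint8))
        for i in np.argsort(-s[1:,4])[:k]+1:
            mm=l==i;print(name,s[i],ce[i],"ray",ray(o,c,ce[i],z)[0],"cloud med",np.nanmedian(P[mm],0))
    H,S,V=[hsv[...,i].astype(int) for i in range(3)]
    comps(((H<6)|(H>174))&(S>190)&(V>150),"red",0.08)
    m=(V>215)&(S<25); comps(m,"white",0.02)
    nn,l,s,ce=cv2.connectedComponentsWithStats(m.astype(np.uint8))
    # plate: component nearest expected
    exp=(306,262) if n=="scene" else (292,204)
    i=l[exp[1],exp[0]]; cn,_=cv2.findContours((l==i).astype(np.uint8),0,2)
    r=cv2.minAreaRect(cn[0]); q=cv2.approxPolyDP(cv2.convexHull(cn[0]),6,True)[:,0]
    print("plate quad",q.tolist(),"\n",ray(o,c,q,0.02))
    comps((H>65)&(H<85)&(S>120),"green",0.046)
    m=(H>95)&(H<115)&(S>25)&(V>110)
    comps(m,"bed",0.008)
E
```

```text
scene cam [ 0.0459 -0.3532  0.6186]
red [232 186  13   8  68] [238.1471 189.2794] ray [0.5731 0.1769 0.08  ] cloud med [0.573  0.176  0.0806]
white [ 263  232   87   61 2554] [306.4338 261.3101] ray [ 0.537  -0.0378  0.02  ] cloud med [ 0.5362 -0.0386  0.0207]
white [106 378  43  42 392] [125.2577 400.4898] ray [0.1398 0.0054 0.02  ] cloud med [0.143  0.0184 0.001 ]
white [ 29 360  18  60 323] [ 40.1672 389.5913] ray [0.0708 0.1189 0.02  ] cloud med [ 0.0636 -0.0479  0.2296]
plate quad [[263, 256], [292, 232], [349, 264], [321, 292]] 
 [[ 0.494   0.0398  0.02  ]
 [ 0.5892  0.0378  0.02  ]
 [ 0.5841 -0.1084  0.02  ]
 [ 0.4896 -0.1049  0.02  ]]
bed [ 185  207  203  117 6547] [300.5393 259.6765] ray [ 0.5431 -0.0193  0.008 ] cloud med [ 0.5409 -0.0239  0.0087]
bed [ 52 360  24  60 371] [ 63.1321 391.4798] ray [0.0915 0.0982 0.008 ] cloud med [ 0.0757 -0.0535  0.2126]
bed [ 63 355  19  54 164] [ 72.25   382.2805] ray [0.1081 0.101  0.008 ] cloud med [ 0.0871 -0.0519  0.2117]
side cam [0.4942 0.8169 0.6352]
red [261 235  17  13 157] [269.242  240.8662] ray [0.5745 0.1842 0.08  ] cloud med
[... 491 characters left out ...]
 0.0372  0.02  ]
 [ 0.5873 -0.1097  0.02  ]]
green [438 367   4  19  23] [439.1739 375.7826] ray [0.29   0.4409 0.046 ] cloud med [0.2786 0.419  0.0131]
green [445 400   5  20  22] [447.0455 409.5   ] ray [0.2906 0.4934 0.046 ] cloud med [0.2789 0.4746 0.0119]
green [443 392   2   7   7] [443.5714 395.    ] ray [0.2905 0.4717 0.046 ] cloud med [0.279  0.453  0.0126]
bed [ 460  281  100  123 3749] [509.2147 336.5276] ray [0.138  0.3317 0.008 ] cloud med [-0.0237  0.1186 -0.2625]
bed [498 132   9  42  97] [503.2577 151.2165] ray [-0.0788 -0.3469  0.008 ] cloud med [0.0985 0.0163 0.2043]
bed [487 399  19  20  79] [495.9747 408.8608] ray [0.2038 0.4665 0.008 ] cloud med [-0.0834  0.1183 -0.6162]
```

Run:
```python
import cv2
a=cv2.imread("pics/scene0.png")[160:330,150:430];cv2.imwrite("pics/sc.png",cv2.resize(a,None,fx=2.8,fy=2.8,interpolation=2))
a=cv2.imread("pics/side0.png")[160:350,200:380];cv2.imwrite("pics/sd.png",cv2.resize(a,None,fx=3.1,fy=3.1,interpolation=2))
```

```text
(no output)
```

View pics/sc.png

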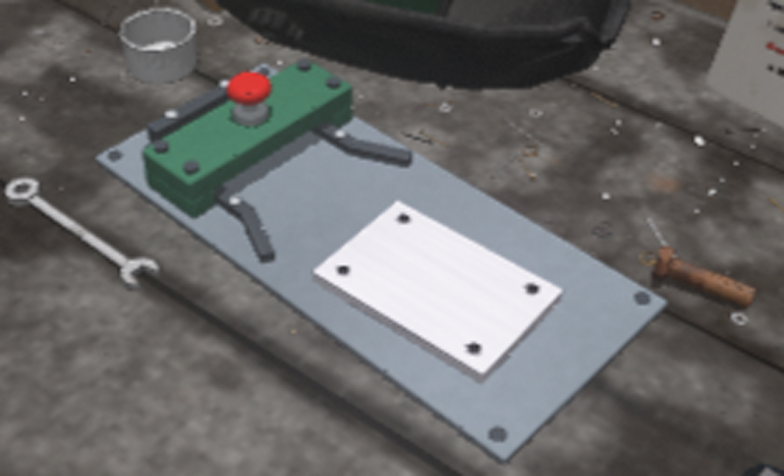

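View pics/sd.png

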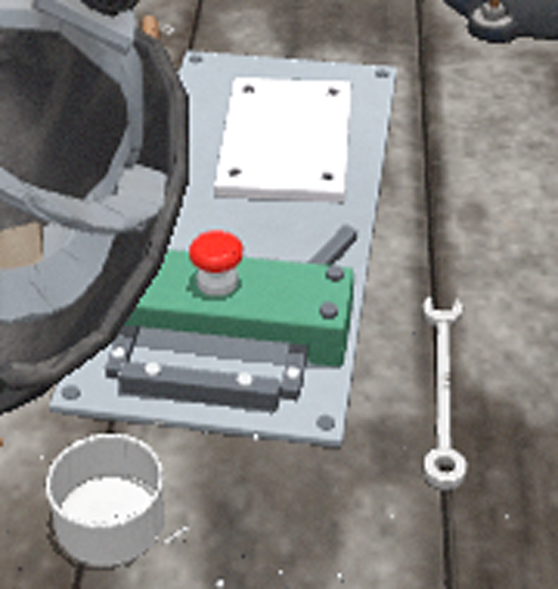

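Run:
```python
from h import *
np.set_printoptions(precision=4,suppress=True)
o,c=load("scene0.pkl")
im=c["pixels"];hsv=cv2.cvtColor(im,cv2.COLOR_RGB2HSV);H,S,V=[hsv[...,i].astype(int) for i in range(3)]
m=((H>95)&(H<115)&(S>25)&(V>110))
n,l,s,ce=cv2.connectedComponentsWithStats(m.astype(np.uint8));i=1+np.argmax(s[1:,4])
cn,_=cv2.findContours((l==i).astype(np.uint8),0,2);h=cv2.convexHull(max(cn,key=len))
q=cv2.approxPolyDP(h,5,True)[:,0];print(q.tolist());X=ray(o,c,q,.008);print(X)
# bolt holes clicks
hs=np.array([[498,434],[642,298],[114,156]])/2.8+[150,160]
print("holes",ray(o,c,hs,.008))
sd=np.array([[196,60],[383,74],[326,423],[71,393]])/3.1+[200,160]
so,sc=load("side0.pkl");print("side holes",ray(so,sc,sd,.008))
bc=np.array([[396,68],[342,443],[50,408]])/3.1+[200,160];print("side corners",ray(so,sc,bc,.008))
for z,name,p in [(.08,"cap side",(217,242)),]:
  print(name,ray(so,sc,np.array(p)/3.1+[200,160],z))
# helmet
for n in ["scene","side"]:
  o,c=load(n+"0.pkl");P=cloud(o,c)
  # min x of stuff at z ranges, in y range
  for z0 in np.arange(.03,.6,.06):
    k=(P[...,2]>z0)&(P[...,2]<z0+.06)&(P[...,0]>.3)
    out=[]
    for y0 in np.arange(-.3,.5,.1):
      kk=k&(P[...,1]>y0)&(P[...,1]<y0+.1);out.append(round(float(np.percentile(P[kk][:,0],1)),2) if kk.sum()>10 else None)
    print(n,round(z0,2),out)
```

```text
[[185, 216], [200, 207], [298, 215], [387, 268], [328, 323]]
[[ 0.4894  0.2717  0.008 ]
 [ 0.5342  0.2694  0.008 ]
 [ 0.6561  0.0705  0.008 ]
 [ 0.6333 -0.1692  0.008 ]
 [ 0.4478 -0.1489  0.008 ]]
holes [[ 0.4621 -0.1392  0.008 ]
 [ 0.6274 -0.1549  0.008 ]
 [ 0.4984  0.2622  0.008 ]]
side holes [[ 0.6268 -0.1541  0.008 ]
 [ 0.4607 -0.14    0.008 ]
 [ 0.4986  0.2621  0.008 ]
 [ 0.6643  0.2471  0.008 ]]
side corners [[ 0.4493 -0.1502  0.008 ]
 [ 0.4882  0.2777  0.008 ]
 [ 0.6753  0.2607  0.008 ]]
cap side [[0.5738 0.1755 0.08  ]]
scene 0.03 [0.31, 0.89, 0.72, 0.67, 0.48, 0.49, 0.59, 0.73]
scene 0.09 [0.32, 0.91, 0.68, 0.62, 0.6, 0.59, 0.64, None]
scene 0.15 [0.3, 0.93, 0.71, 0.61, 0.59, 0.59, 0.62, 1.02]
scene 0.21 [1.04, 1.04, 0.71, 0.71, 0.61, 0.61, 0.63, 1.03]
scene 0.27 [1.04, 1.04, 0.71, 0.7, 0.61, 0.61, 1.02, 1.04]
scene 0.33 [1.04, 1.04, 0.73, 0.71, 0.76, 1.04, 1.01, 1.04]
scene 0.39 [0.78, 0.78, 0.71, 0.73, 0.76, None, None, None]
scene 0.45 [0.78, 0.77, 0.73, None, None, None, None, None]
scene 0.51 [None, None, None, None, None, None, None, None]
scene 0.57 [None, None, None, None, None, None, None, None]
side 0.03 [0.3, 1.01, 0.74, 0.69, 0.49, 0.5, 0.6, 0.73]
side 0.09 [0.3, 0.92, 0.71, 0.65, 0.61, 0.59, 0.63, 0.94]
side 0.15 [0.3, 0.93, 0.71, 0.62, 0.59, 0.59, 0.62, None]
side 0.21 [1.04, 1.04, 0.71, 0.71, 0.61, 0.61, 0.63, None]
side 0.27 [1.04, 1.04, 0.71, 0.7, 0.61, 0.61, None, None]
side 0.33 [None, None, 0.73, 0.71, 0.76, None, None, None]
side 0.39 [None, 0.79, 0.72, 0.73, 0.76, 0.78, 0.78, 0.78]
side 0.45 [None, 0.78, 0.73, 0.74, 0.78, 0.78, 0.78, 0.78]
side 0.51 [None, None, None, None, 0.82, 0.81, 0.82, None]
side 0.57 [None, None, None, None, None, None, None, None]
```

```bash
cat >> h.py <<'E'
YAW=np.deg2rad(-5.1);PO=np.array([.5639,.0687,0])
RP=Ro.from_euler("z",YAW).as_matrix()
def top(X): return (np.atleast_2d(X)-PO)@RP   # world->press
def tow(X): return np.atleast_2d(X)@RP.T+PO
E
python3 - <<'E'
from h import *
Q=[]
for n in ["scene","side"]:
  o,c=load(n+"0.pkl");Q.append(top(cloud(o,c).reshape(-1,3))*1e3)
Q=np.vstack(Q);Q=Q[~np.isnan(Q[:,0])]
print("min x (press mm), rows z, cols y from -200 step 20")
for z in range(60,460,20):
  r=[]
  for y in range(-200,260,20):
    k=(Q[:,2]>z)&(Q[:,2]<z+20)&(Q[:,1]>y)&(Q[:,1]<y+20)&(Q[:,0]>-100)&(Q[:,0]<250)
    r.append(f"{np.sort(Q[k][:,0])[2]:4.0f}" if k.sum()>3 else "   .")
  print(z,*r)
E
```

```text
min x (press mm), rows z, cols y from -200 step 20
60    .    .    .    .    .    .  185  154  139  127  114  107   98   91  -14  -19  -10  221   76   60   68   79   84
80    .    .    .    .    .  200  157  133  121  105   97   91   82   75   -9  -14   -7  125   46   49   58   60   72
100    .    .    .    .    .  164  138  118  101   89   80   74   67   60   34   24   22   35   30   33   29   33   44
120    .    .    .    .    .  156  125  105   90   76   66   58   49   43   36   21   22   13   13   15   23   38   82
140    .    .    .    .    .  159  117   92   74   57   47   39   30   21   17   12    9   11   14   71   77   82   90
160    .    .    .    .  169  155  154  153  161   57   46   36   25   21   18   16   19   19   16   15   18  105  106
180    .    .    .    .  168  154  151  151  157  211    .    .    .    .    .   38   34   31  202   27   19   23   40
200    .    .    .    .  170  156  149  149  153  168    .    .    .    .    .   37   33   32  195  187  166   34   36
220    .    .    .    .  171  154  146  147  150  161  200    .  212  215  233   39   35   35  180 
[... 628 characters left out ...]
    .    .  180  175  178  181  177  191  190  192  192  199    .    .    .    .    .    .    .    .    .
360    .    .    .    .    .    .    .    .  180  179  191  190  190    .    .    .    .    .    .    .    .    .    .
380    .    .    .    .    .    .    .  187  177  171    .  186  188  195  202    .    .    .    .    .    .    .    .
400    .    .    .    .    .  169  165  166  170  168  178  181  186  192  195    .    .    .    .    .    .    .    .
420    .    .    .    .  190  158  159  164  168  165  177  182  189  193  199    .    .    .    .    .    .    .    .
440  235  233  232  230  228  160  161  166  171  186  179  178  217  215  214  212  210  208  206  204  203  201  199
```

```bash
cat >> h.py <<'E'
def target(theta): # tool rotation, jaws along press y, leaning to -x
    s,c=np.sin(np.deg2rad(theta)),np.cos(np.deg2rad(theta))
    return RP@np.array([[s,0,c],[0,1,0],[-c,0,s]])
def need(o,Xp_mm,theta):
    Rt=Ro.from_quat(o["ee_rot"]).as_matrix();Xw=tow(np.array(Xp_mm)/1e3)[0]
    print("tool axes (cols, press):\n",np.round(RP.T@Rt,3))
    print("tcp press mm",np.round(top(o["position"])[0]*1e3,1),"t",round(o["time"],2),"F press",np.round(RP.T@o["contact_force"],1),"w",round(o["width"]*1e3,1))
    print("delta tool mm",np.round(Rt.T@(Xw-o["position"])*1e3,1),"rotvec",np.round(Ro.from_matrix(Rt.T@target(theta)).as_rotvec(),4))
E
python3 - <<'E'
from h import *
from cell import ctrl
o=ctrl.get_obs()
need(o,[-130,-105,120],30)
# plate refine: z 20 top corners in press
for n,q in [("scene",[[263,256],[292,232],[349,264],[321,292]]),("side",[[312,186],[310,221],[269,219],[276,185]])]:
    oo,c=load(n+"0.pkl");print(n,np.round(top(ray(oo,c,q,.02))*1e3,1).tolist())
E
```

```text
tool axes (cols, press):
 [[-0.     0.173  0.985]
 [-0.001  0.985 -0.173]
 [-1.    -0.001 -0.   ]]
tcp press mm [-438.9  546.1  218.1] t 0.15 F press [ 0.7 -0.5 -1.3] w 92.8
delta tool mm [  98.6 -587.8  416.8] rotvec [-0.1695 -0.5224  0.0464]
scene [[-67.1, -35.0, 20.0], [27.9, -28.5, 20.0], [35.9, -174.6, 20.0], [-58.6, -179.5, 20.0]]
side [[-55.9, -184.3, 20.0], [-67.0, -35.5, 20.0], [30.2, -28.9, 20.0], [39.1, -175.6, 20.0]]
```

```bash
python3 -m inch '[{"delta_pos":[0,-30,28],"rot":[0,0,0],"fingers":60},{"delta_pos":[0,-60,56],"rot":[0,0,0],"fingers":60},{"delta_pos":[0,-90,84],"rot":[0,0,0],"fingers":60},{"delta_pos":[0,-120,112],"rot":[0,0,0],"fingers":60},{"delta_pos":[0,-150,140],"rot":[0,0,0],"fingers":60},{"delta_pos":[0,-180,165],"rot":[0,0,0],"fingers":60},{"delta_pos":[0,-210,190],"rot":[0,0,0],"fingers":60},{"delta_pos":[0,-240,210],"rot":[0,0,0],"fingers":60},{"delta_pos":[0,-270,230],"rot":[0,0,0],"fingers":60},{"delta_pos":[0,-300,250],"rot":[0,0,0],"fingers":60}]'
python3 - <<'E'
from h import *
from cell import ctrl
need(ctrl.get_obs(),[-130,-105,120],30)
E
```

```text
time: 0.98
position: [0.3389, 0.2955, 0.2185]
ee_rot: [0.093, 0.701, -0.093, 0.701]
contact_force: [0.6, 0.6, 0.1]
width: 0.06
tool axes (cols, press):
 [[ 0.     0.173  0.985]
 [ 0.     0.985 -0.173]
 [-1.     0.     0.   ]]
tcp press mm [-244.3  205.9  218.5] t 0.98 F press [0.6 0.6 0.1] w 60.0
delta tool mm [  98.5 -286.5  166.2] rotvec [-0.1696 -0.5222  0.0454]
```

```bash
python3 -m inch '[{"delta_pos":[0,-34,20],"rot":[-0.02,-0.07,0.006],"fingers":60},{"delta_pos":[0,-68,40],"rot":[-0.04,-0.14,0.012],"fingers":60},{"delta_pos":[5,-102,60],"rot":[-0.06,-0.21,0.018],"fingers":60},{"delta_pos":[10,-136,80],"rot":[-0.08,-0.28,0.024],"fingers":60},{"delta_pos":[20,-170,100],"rot":[-0.1,-0.35,0.03],"fingers":60},{"delta_pos":[35,-204,120],"rot":[-0.12,-0.42,0.036],"fingers":60},{"delta_pos":[50,-238,140],"rot":[-0.14,-0.47,0.04],"fingers":60},{"delta_pos":[70,-268,156],"rot":[-0.16,-0.5,0.043],"fingers":60},{"delta_pos":[88,-283,164],"rot":[-0.17,-0.522,0.045],"fingers":60},{"delta_pos":[98,-286,166],"rot":[-0.17,-0.522,0.045],"fingers":60}]'
python3 - <<'E'
from h import *
from cell import ctrl
o,c=grab("wrist","w1")
grab("scene","s1")
need(ctrl.get_obs(),[-90,-105,14],30)
E
```

```text
time: 1.82
position: [0.4324, -0.0261, 0.1162]
ee_rot: [0.023, 0.502, -0.041, 0.863]
contact_force: [0.2, 0.1, -2.1]
width: 0.0604
tool axes (cols, press):
 [[ 0.492  0.004  0.87 ]
 [-0.002  1.    -0.003]
 [-0.87  -0.001  0.492]]
tcp press mm [-123.  -103.7  117.5] t 1.92 F press [-1.2  0.2  0.7] w 59.9
delta tool mm [106.4  -1.2 -22.2] rotvec [-0.0031 -0.0089  0.0023]
```

View pics/w1.png

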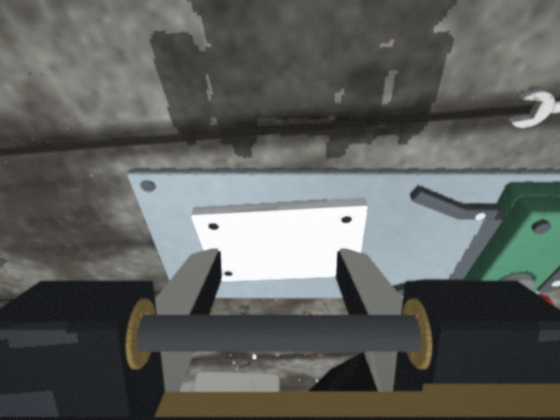

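View pics/s1.png

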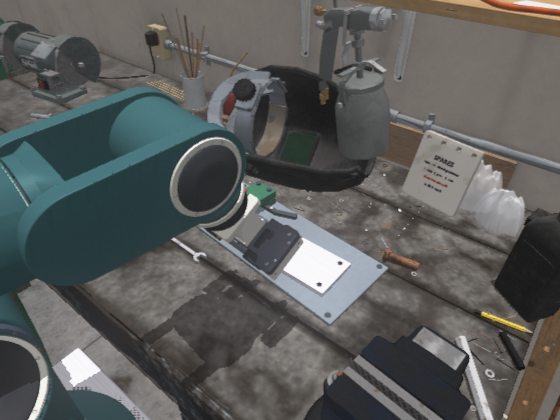

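The wrist picture shows the plate's left edge running from (195,212) to (365,204), and the bed's edge at row 173. In the scene picture the arm is clear of the helmet. I'll check the press pose from the wrist view, then go down.

```bash
python3 - <<'E'
from h import *
o,c=load("w1.pkl")
f=lambda q,z:print(np.round(top(ray(o,c,q,z))*1e3,1).tolist())
f([[130,174],[540,172],[148,186]],.008)
f([[195,212],[366,205]],.02)
f([[541,227]],.048)
E
python3 -m inch '[{"delta_pos":[30,0,-6],"rot":[0,0,0],"fingers":60},{"delta_pos":[60,-1,-12],"rot":[0,-0.009,0],"fingers":60},{"delta_pos":[85,-1,-17],"rot":[0,-0.009,0],"fingers":60},{"delta_pos":[100,-1,-21],"rot":[-0.003,-0.009,0.002],"fingers":60},{"delta_pos":[106,-1,-22],"rot":[-0.003,-0.009,0.002],"fingers":60},{"delta_pos":[106,-1,-22],"rot":[-0.003,-0.009,0.002],"fingers":60}]'
python3 - <<'E'
from h import *
from cell import ctrl
need(ctrl.get_obs(),[-57,-105,14],30)
E
```

```text
[[-97.2, -226.0, 8.0], [-98.8, 101.8, 8.0], [-84.5, -215.0, 8.0]]
[[-65.9, -177.1, 20.0], [-74.0, -34.4, 20.0]]
[[-77.7, 92.5, 48.0]]
time: 2.42
position: [0.4664, -0.0252, 0.0164]
ee_rot: [0.021, 0.499, -0.036, 0.866]
contact_force: [0.1, 0.1, -0.5]
width: 0.0598
tool axes (cols, press):
 [[ 0.501 -0.005  0.865]
 [ 0.002  1.     0.005]
 [-0.865 -0.     0.501]]
tcp press mm [ -88.7 -102.2   16.4] t 2.42 F press [ 0.1  0.1 -0.5] w 59.8
delta tool mm [18.  -3.  26.2] rotvec [ 0.0047  0.0014 -0.0024]
```

```bash
python3 -m inch '[{"delta_pos":[4.5,0,3],"rot":[0.004,0,-0.002],"fingers":60},{"delta_pos":[8,0,9],"rot":[0.004,0,-0.002],"fingers":60},{"delta_pos":[10.5,0,13],"rot":[0.004,0,-0.002],"fingers":60},{"delta_pos":[12.5,0,16.5],"rot":[0.004,0,-0.002],"fingers":60},{"delta_pos":[14.5,0,20],"rot":[0.004,0,-0.002],"fingers":60},{"delta_pos":[16,0,22.5],"rot":[0.004,0,-0.002],"fingers":60},{"delta_pos":[17,0,24.5],"rot":[0.004,0,-0.002],"fingers":60},{"delta_pos":[18,0,26],"rot":[0.004,0,-0.002],"fingers":60}]'
python3 - <<'E'
from h import *
from cell import ctrl
need(ctrl.get_obs(),[-57,-105,14],30)
o,c=grab("wrist","w2")
E
```

```text
time: 3.08
position: [0.4987, -0.029, 0.0159]
ee_rot: [0.022, 0.497, -0.039, 0.866]
contact_force: [-7.8, 0.5, 8.5]
width: 0.0594
tool axes (cols, press):
 [[ 0.504  0.001  0.864]
 [-0.001  1.    -0.001]
 [-0.864 -0.     0.504]]
tcp press mm [ -56.2 -103.1   15.9] t 3.08 F press [-7.9 -0.2  8.5] w 59.4
delta tool mm [ 1.3 -1.9 -1.6] rotvec [-0.0008  0.005   0.0006]
```

View pics/w2.png

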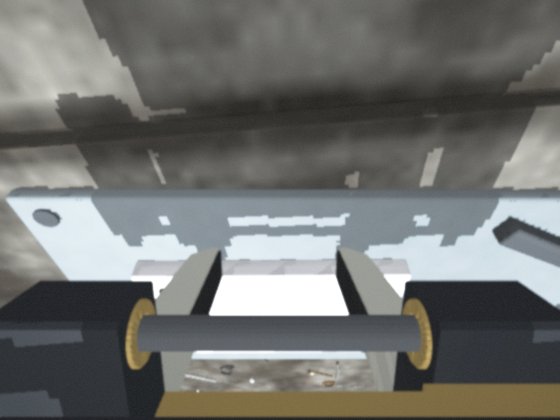

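The plate's edge is now level at row 262, from column 133 to 410, so it looks square. I'll back off and measure.

```bash
python3 -m inch '[{"delta_pos":[-10,0,-17],"rot":[0,0,0],"fingers":60},{"delta_pos":[-35,0,-25],"rot":[0,0,0],"fingers":40},{"delta_pos":[-70,0,-25],"rot":[0,0,0],"fingers":20},{"delta_pos":[-100,0,-25],"rot":[0,0,0],"fingers":0},{"delta_pos":[-110,0,-25],"rot":[0,0,0],"fingers":0}]'
python3 - <<'E'
from h import *
from cell import ctrl
o,c=grab("wrist","w3");grab("scene","s3")
need(ctrl.get_obs(),[-3,-215,60],30)
E
```

```text
time: 3.55
position: [0.4305, -0.0224, 0.0964]
ee_rot: [0.022, 0.502, -0.039, 0.864]
contact_force: [0.6, 0.7, -0.6]
width: 0.0376
tool axes (cols, press):
 [[ 0.501  0.001  0.865]
 [-0.001  1.    -0.001]
 [-0.865 -0.001  0.501]]
tcp press mm [-123.2 -102.6   97.8] t 3.65 F press [ 0.5 -0.5 -0.1] w 29.8
delta tool mm [  93.1 -112.2   85.1] rotvec [-0.0006  0.0016  0.0014]
```

View pics/w3.png

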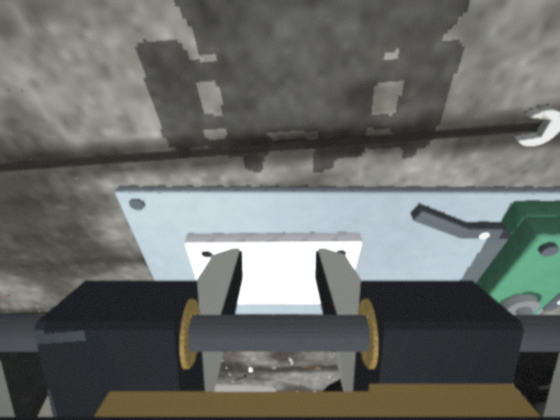

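View pics/s3.png

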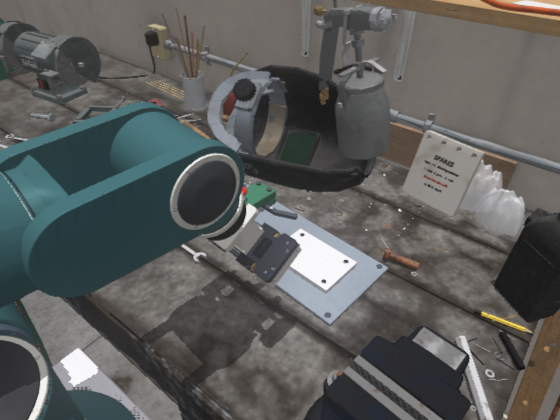

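Run:
```python
from h import *
o,c=load("w3.pkl")
f=lambda q,z:print(np.round(top(ray(o,c,q,z))*1e3,1).tolist())
f([[117,188],[540,189]],.008)     # bed left edge
f([[187,235],[362,234]],.02)      # plate left top edge
q=(np.array([[187,235],[362,234]]))
o2,c2=load("s3.pkl");im=cv2.cvtColor(c2["pixels"],cv2.COLOR_RGB2HSV)
m=((im[...,2]>215)&(im[...,1]<25)).astype(np.uint8)
n,l,s,ce=cv2.connectedComponentsWithStats(m);i=l[262,318];cn,_=cv2.findContours((l==i).astype(np.uint8),0,2)
q=cv2.approxPolyDP(cv2.convexHull(cn[0]),4,True)[:,0];print(q.tolist())
print(np.round(top(ray(o2,c2,q,.02))*1e3,1).tolist())
```

```text
[[-101.4, -225.2, 8.0], [-100.6, 95.5, 8.0]]
[[-61.1, -177.5, 20.0], [-62.5, -34.8, 20.0]]
[[299, 229], [356, 262], [323, 288], [290, 265], [290, 236]]
[[45.8, -32.9, 20.0], [50.1, -181.5, 20.0], [-48.5, -176.1, 20.0], [-47.6, -91.5, 20.0], [15.4, -34.0, 20.0]]
```

Run:
```python
from h import *
Q=np.vstack([cloud(*load(n+"0.pkl")).reshape(-1,3) for n in ["scene","side"]]);Q=Q[~np.isnan(Q[:,0])]
print("max y of tall stuff per x (rows z)")
for z in np.arange(.04,.3,.04):
  r=[]
  for x in np.arange(.15,.75,.05):
    k=(Q[:,2]>z)&(Q[:,2]<z+.04)&(Q[:,0]>x)&(Q[:,0]<x+.05)&(Q[:,1]<-.1)&(Q[:,1]>-.7)
    r.append(f"{np.sort(Q[k][:,1])[-3]:.2f}" if k.sum()>4 else "  .  ")
  print(round(z,2),*r)
```

```text
max y of tall stuff per x (rows z)
0.04 -0.29 -0.26 -0.23 -0.23 -0.22 -0.32   .     .     .     .   -0.38 -0.35
0.08 -0.28 -0.26 -0.26 -0.27 -0.27 -0.28   .     .     .     .   -0.38 -0.35
0.12 -0.28 -0.26 -0.25 -0.25 -0.25 -0.28   .     .     .     .   -0.38 -0.35
0.16   .     .   -0.25 -0.25 -0.25   .     .     .     .     .   -0.38 -0.35
0.2   .     .     .     .     .     .     .     .     .     .     .   -0.38
0.24   .     .     .     .     .     .     .     .     .     .     .     .  
0.28   .     .     .     .     .     .     .     .     .     .     .     .
```

```bash
python3 -m inch '[{"delta_pos":[12,-22,18],"rot":[0,0,0],"fingers":0},{"delta_pos":[28,-44,36],"rot":[0,0,0],"fingers":0},{"delta_pos":[45,-65,54],"rot":[0,0,0],"fingers":0},{"delta_pos":[65,-85,72],"rot":[0,0,0],"fingers":0},{"delta_pos":[84,-98,84],"rot":[0,0,0],"fingers":0},{"delta_pos":[94,-102,87],"rot":[0,0,0],"fingers":0},{"delta_pos":[94,-102,87],"rot":[0,0,0],"fingers":0}]'
python3 - <<'E'
from h import *
from cell import ctrl
o,c=grab("wrist","w4");grab("scene","s4")
need(ctrl.get_obs(),[0,-203,14],30)
E
```

```text
time: 4.23
position: [0.5438, -0.1362, 0.0551]
ee_rot: [0.023, 0.501, -0.04, 0.864]
contact_force: [-0.9, 0.5, -0.4]
width: 0.0004
tool axes (cols, press):
 [[ 0.497  0.002  0.867]
 [-0.001  1.    -0.001]
 [-0.867 -0.001  0.497]]
tcp press mm [  -2.6 -204.7   56.8] t 4.33 F press [-0.  -0.8 -0.3] w 0.4
delta tool mm [ 38.4   1.8 -19. ] rotvec [-0.0011 -0.0029  0.0014]
```

View pics/w4.png

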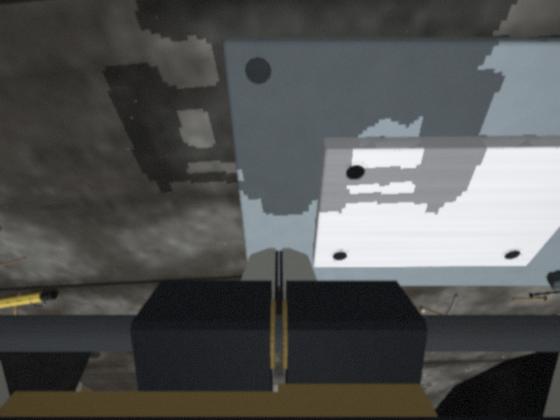

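View pics/s4.png

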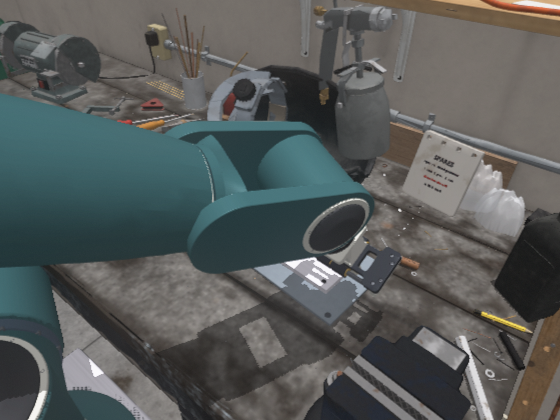

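```bash
python3 - <<'E'
from h import *
o,c=load("w4.pkl")
f=lambda q,z:print(np.round(top(ray(o,c,q,z))*1e3,1).tolist())
f([[224,41],[246,250],[540,40]],.008)     # bed corner, rear edge, left edge
f([[324,148],[317,266],[550,148],[525,266]],.02) # rear left, rear right, left edge, right edge
f([[355,172],[340,255],[513,254]],.02)
o,c=load("s3.pkl");f([[386,267],[328,318]],.008)
E
python3 - <<'E'
import cv2
a=cv2.imread("pics/s3.png")[210:330,270:400];cv2.imwrite("pics/s3c.png",cv2.resize(a,None,fx=5,fy=5,interpolation=2))
E
```

```text
[[-97.6, -228.8, 8.0], [44.6, -229.4, 8.0], [-97.7, -94.7, 8.0]]
[[-51.4, -183.1, 20.0], [47.4, -179.0, 20.0], [-51.3, -71.2, 20.0], [47.4, -33.4, 20.0]]
[[-36.3, -165.4, 20.0], [34.9, -164.4, 20.0], [33.8, -48.4, 20.0]]
[[91.2, -227.8, 8.0], [-87.9, -220.4, 8.0]]
```

View pics/s3c.png

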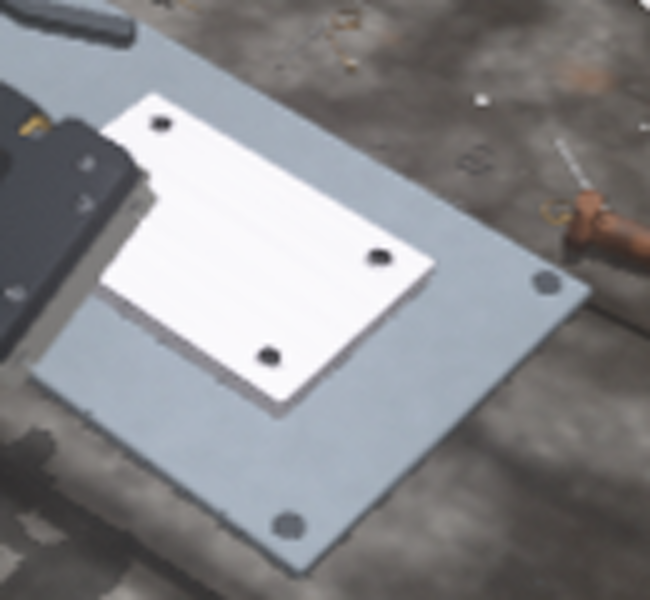

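```bash
python3 -m inch '[{"delta_pos":[15,0,-8],"rot":[0,0,0],"fingers":0},{"delta_pos":[28,0,-14],"rot":[0,0,0],"fingers":0},{"delta_pos":[36,0,-18],"rot":[0,0,0],"fingers":0},{"delta_pos":[38,0,-19],"rot":[0,0,0],"fingers":0},{"delta_pos":[38,0,-19],"rot":[0,0,0],"fingers":0}]'
python3 - <<'E'
from h import *
from cell import ctrl
need(ctrl.get_obs(),[0,-203,14],30)
E
```

```text
time: 4.75
position: [0.5456, -0.1349, 0.0149]
ee_rot: [0.022, 0.501, -0.039, 0.864]
contact_force: [0.3, 0.1, 0.5]
width: 0.0005
tool axes (cols, press):
 [[ 0.498  0.001  0.867]
 [-0.001  1.    -0.   ]
 [-0.867 -0.001  0.498]]
tcp press mm [-2.000e-01 -2.045e+02  1.490e+01] t 4.75 F press [0.3 0.1 0.5] w 0.5
delta tool mm [ 0.8  1.5 -0.3] rotvec [-0.0003 -0.0026  0.001 ]
```

Now push in y, at about 10 mm per row (0.12 m/s), for 100 mm. I'll look before the channel.

```bash
python3 -m inch '[{"delta_pos":[0.5,4,0],"rot":[0,0,0],"fingers":0},{"delta_pos":[0.5,10,0],"rot":[0,0,0],"fingers":0},{"delta_pos":[0.5,18,0],"rot":[0,0,0],"fingers":0},{"delta_pos":[0.5,27,0],"rot":[0,0,0],"fingers":0},{"delta_pos":[0.5,36,0],"rot":[0,0,0],"fingers":0},{"delta_pos":[0.5,45,0],"rot":[0,0,0],"fingers":0},{"delta_pos":[0.5,54,0],"rot":[0,0,0],"fingers":0},{"delta_pos":[0.5,62,0],"rot":[0,0,0],"fingers":0},{"delta_pos":[0.5,68,0],"rot":[0,0,0],"fingers":0},{"delta_pos":[0.5,72,0],"rot":[0,0,0],"fingers":0}]'
python3 - <<'E'
from h import *
from cell import ctrl
need(ctrl.get_obs(),[0,-130,14],30)
grab("wrist","w5");grab("scene","s5");grab("side","d5")
E
```

```text
time: 5.58
position: [0.5528, -0.0634, 0.015]
ee_rot: [0.022, 0.5, -0.039, 0.865]
contact_force: [-7.7, -17.0, 5.0]
width: 0.0006
tool axes (cols, press):
 [[ 0.498  0.001  0.867]
 [-0.002  1.     0.   ]
 [-0.867 -0.002  0.498]]
tcp press mm [   0.7 -132.5   15. ] t 5.58 F press [ -6.2 -17.6   5. ] w 0.6
delta tool mm [ 0.5  2.5 -1.1] rotvec [ 0.0005 -0.0018  0.0021]
```

View pics/w5.png

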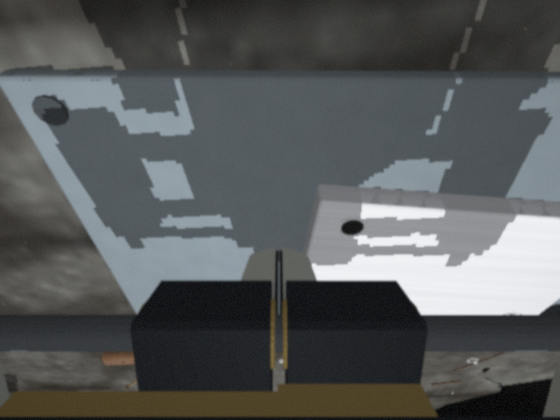

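View pics/d5.png

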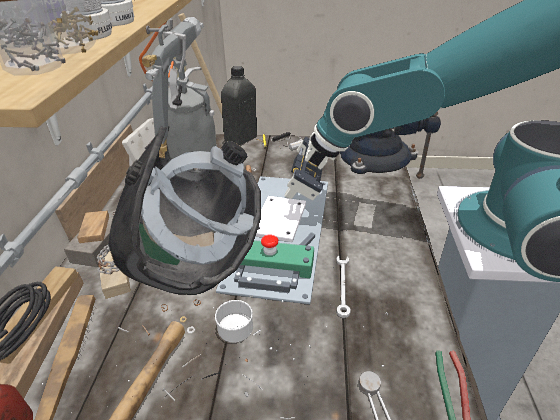

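Run:
```python
import cv2
a=cv2.imread("pics/s5.png")[170:310,170:350];b=cv2.imread("pics/d5.png")[170:300,240:340]
cv2.imwrite("pics/s5c.png",cv2.resize(a,None,fx=4,fy=4,interpolation=2));cv2.imwrite("pics/d5c.png",cv2.resize(b,None,fx=4.5,fy=4.5,interpolation=2))
from h import *
o,c=load("w5.pkl")
f=lambda q,z:print(np.round(top(ray(o,c,q,z))*1e3,1).tolist())
f([[320,195],[550,211]],.02);f([[320,186],[550,204]],.02);f([[352,227]],.02)
f([[10,74],[540,76]],.008)
```

```text
[[-54.1, -115.7, 20.0], [-45.3, -18.2, 20.0]]
[[-58.9, -116.1, 20.0], [-49.3, -20.5, 20.0]]
[[-35.0, -99.9, 20.0]]
[[-98.0, -222.9, 8.0], [-97.6, -44.4, 8.0]]
```

View pics/s5c.png

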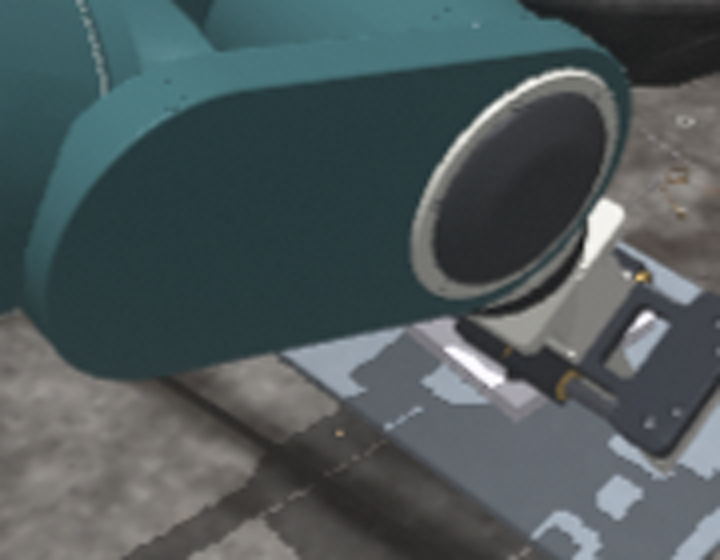

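View pics/d5c.png

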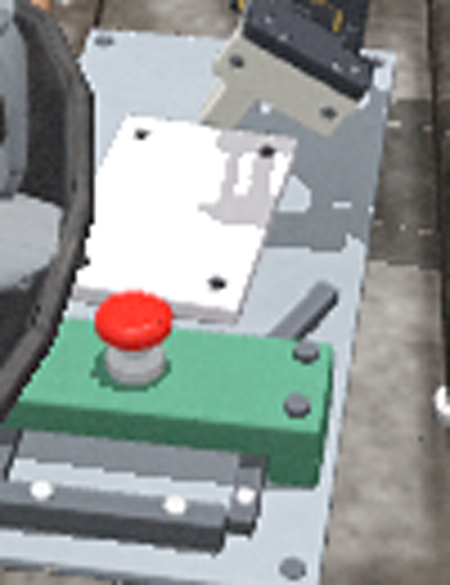

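The plate has turned about 5° clockwise: its left edge in the wrist view slopes from (320,195) to (550,211). I'll back off and push right of centre.

```bash
python3 -m inch '[{"delta_pos":[0,-8,0],"rot":[0,0,0],"fingers":0},{"delta_pos":[6,-9,10],"rot":[0,0,0],"fingers":0},{"delta_pos":[15,-9,26],"rot":[0,0,0],"fingers":0},{"delta_pos":[15,-7,26],"rot":[0,0,0],"fingers":0},{"delta_pos":[15,0,26],"rot":[0,0,0],"fingers":0},{"delta_pos":[15,6,26],"rot":[0,0,0],"fingers":0},{"delta_pos":[15,12,26],"rot":[0,0,0],"fingers":0},{"delta_pos":[15,16,26],"rot":[0,0,0],"fingers":0},{"delta_pos":[15,18,26],"rot":[0,0,0],"fingers":0}]'
cat > look.py <<'E'
import sys
from h import *
from cell import ctrl
o=ctrl.get_obs();need(o,[0,2,14],30)
t=sys.argv[1]
grab("wrist","w"+t);grab("side","d"+t)
b=cv2.imread(f"pics/d{t}.png")[160:310,220:340];b=cv2.resize(b,None,fx=3.5,fy=3.5,interpolation=2)
w=cv2.imread(f"pics/w{t}.png");w=cv2.resize(w,None,fx=.67,fy=.67,interpolation=cv2.INTER_AREA)
im=np.zeros((530,800,3),np.uint8);im[:525,:420]=b;im[:281,424:799]=w;cv2.imwrite(f"pics/l{t}.png",im)
E
python3 look.py 6
```

```text
time: 6.48
position: [0.5839, -0.0476, 0.0144]
ee_rot: [0.022, 0.501, -0.039, 0.865]
contact_force: [-0.6, -4.3, 1.4]
width: 0.0006
tool axes (cols, press):
 [[ 0.498  0.001  0.867]
 [-0.001  1.    -0.   ]
 [-0.867 -0.001  0.498]]
tcp press mm [  30.3 -114.1   14.4] t 6.48 F press [-0.2 -4.3  1.4] w 0.6
delta tool mm [-14.9 116.1 -26.4] rotvec [-0.     -0.0024  0.001 ]
```

View pics/l6.png

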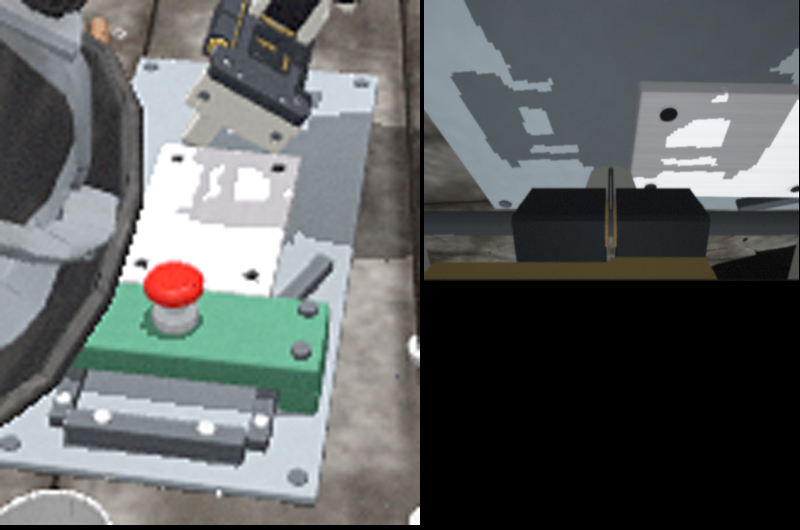

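View pics/w6.png

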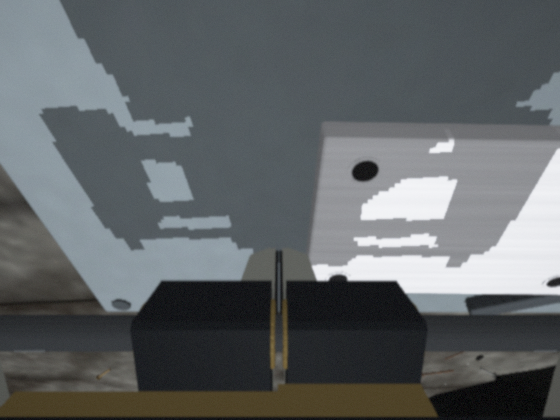

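Run:
```python
from h import *
o,c=load("w6.pkl")
f=lambda q,z:print(np.round(top(ray(o,c,q,z))*1e3,1).tolist())
f([[322,135],[556,139]],.02);f([[365,171],[338,280],[554,281]],.02)
o,c=load("d6.pkl");q=np.array([[178,158],[278,168],[252,275],[140,265]])/3.5+[220,160];f(q,.02)
f(np.array([[150,66],[361,83],[297,478]])/3.5+[220,160],.008)
```

```text
[[-52.9, -99.1, 20.0], [-51.4, -18.1, 20.0]]
[[-37.3, -81.6, 20.0], [35.5, -82.7, 20.0], [36.1, 31.2, 20.0]]
[[36.1, -84.5, 20.0], [-35.7, -82.9, 20.0], [-34.1, 33.4, 20.0], [39.0, 34.3, 20.0]]
[[84.0, -218.6, 8.0], [-83.0, -217.6, 8.0], [-81.7, 187.2, 8.0]]
```

```bash
python3 -m inch '[{"delta_pos":[0,-6,0],"rot":[0,0,0],"fingers":0},{"delta_pos":[-5,-7,-9],"rot":[0,0,0],"fingers":0},{"delta_pos":[-10,-5,-17],"rot":[0,0,0],"fingers":0},{"delta_pos":[-10,2,-17],"rot":[0,0,0],"fingers":0},{"delta_pos":[-10,8,-17],"rot":[0,0,0],"fingers":0},{"delta_pos":[-10,14,-17],"rot":[0,0,0],"fingers":0},{"delta_pos":[-10,20,-17],"rot":[0,0,0],"fingers":0},{"delta_pos":[-10,26,-17],"rot":[0,0,0],"fingers":0},{"delta_pos":[-10,30,-17],"rot":[0,0,0],"fingers":0},{"delta_pos":[-10,32,-17],"rot":[0,0,0],"fingers":0}]'
python3 look.py 7
```

```text
time: 7.42
position: [0.5674, -0.014, 0.0142]
ee_rot: [0.022, 0.501, -0.039, 0.864]
contact_force: [-0.8, -2.3, -0.8]
width: 0.0004
tool axes (cols, press):
 [[ 0.497  0.     0.868]
 [-0.001  1.     0.   ]
 [-0.868 -0.001  0.497]]
tcp press mm [ 10.9 -82.1  14.2] t 7.42 F press [-0.6 -2.4 -0.8] w 0.4
delta tool mm [-5.3 84.1 -9.5] rotvec [ 0.     -0.003   0.0009]
```

View pics/l7.png

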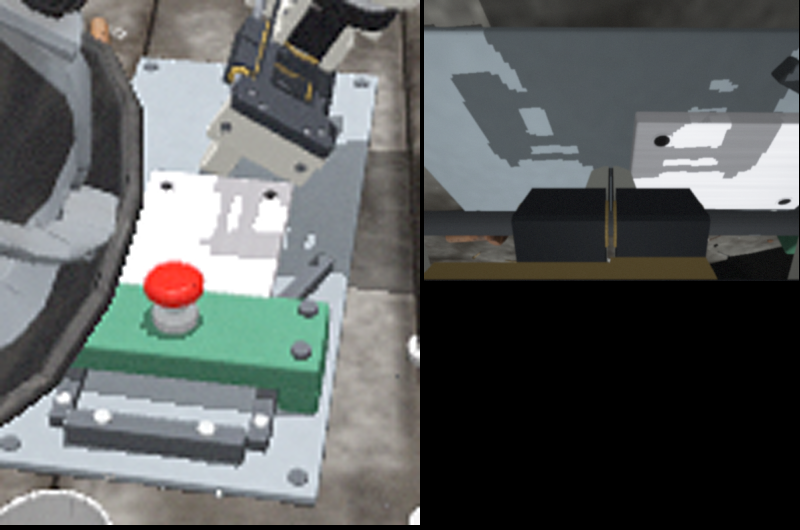

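The plate is sliding into the channel straight, at 2.4 N. Its left edge is level at about row 120 of the inset.

```bash
python3 -m inch '[{"delta_pos":[0,6,0],"rot":[0,0,0],"fingers":0},{"delta_pos":[0,13,0],"rot":[0,0,0],"fingers":0},{"delta_pos":[0,21,0],"rot":[0,0,0],"fingers":0},{"delta_pos":[0,29,0],"rot":[0,0,0],"fingers":0},{"delta_pos":[0,37,0],"rot":[0,0,0],"fingers":0},{"delta_pos":[0,45,0],"rot":[0,0,0],"fingers":0},{"delta_pos":[0,53,0],"rot":[0,0,0],"fingers":0},{"delta_pos":[0,60,0],"rot":[0,0,0],"fingers":0},{"delta_pos":[0,66,0],"rot":[0,0,0],"fingers":0},{"delta_pos":[0,70,0],"rot":[0,0,0],"fingers":0}]'
python3 look.py 8
```

```text
time: 8.35
position: [0.5737, 0.0557, 0.0143]
ee_rot: [0.022, 0.501, -0.039, 0.864]
contact_force: [-0.1, -4.0, 0.6]
width: 0.0007
tool axes (cols, press):
 [[ 0.498  0.001  0.867]
 [-0.001  1.    -0.   ]
 [-0.867 -0.001  0.498]]
tcp press mm [ 10.9 -12.1  14.3] t 8.35 F press [ 0.3 -4.   0.6] w 0.7
delta tool mm [-5.2 14.1 -9.6] rotvec [-0.0003 -0.0027  0.0011]
```

View pics/l8.png

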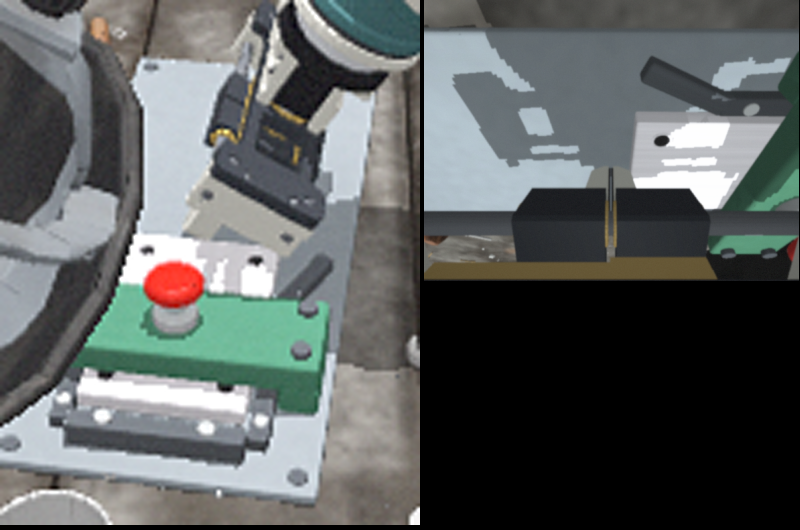

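The plate's front edge is out past the bridge, at about (165,395) in the view, just short of the stop. Now a slow final push.

```bash
python3 -m inch '[{"delta_pos":[0,3,0],"rot":[0,0,0],"fingers":0},{"delta_pos":[0,6,0],"rot":[0,0,0],"fingers":0},{"delta_pos":[0,9,0],"rot":[0,0,0],"fingers":0},{"delta_pos":[0,11,0],"rot":[0,0,0],"fingers":0},{"delta_pos":[0,12,0],"rot":[0,0,0],"fingers":0},{"delta_pos":[0,13,0],"rot":[0,0,0],"fingers":0},{"delta_pos":[0,13,0],"rot":[0,0,0],"fingers":0}]'
python3 -m inch '[{"delta_pos":[0,0.7,0],"rot":[0,0,0],"fingers":0},{"delta_pos":[0,1.2,0],"rot":[0,0,0],"fingers":0},{"delta_pos":[0,1.2,0],"rot":[0,0,0],"fingers":0}]'
```

```text
time: 9.03
position: [0.5748, 0.068, 0.0142]
ee_rot: [0.022, 0.501, -0.039, 0.864]
contact_force: [-1.1, -2.2, -0.4]
width: 0.0005
time: 9.28
position: [0.5749, 0.0691, 0.0142]
ee_rot: [0.022, 0.501, -0.039, 0.864]
contact_force: [-0.8, -3.3, 0.3]
width: 0.0003
```

```bash
for i in 1 2; do python3 -m inch '[{"delta_pos":[0,0.7,0],"rot":[0,0,0],"fingers":0},{"delta_pos":[0,1.4,0],"rot":[0,0,0],"fingers":0},{"delta_pos":[0,1.4,0],"rot":[0,0,0],"fingers":0}]' | grep -E "pos|contact"; done; python3 look.py 9
```

```text
position: [0.575, 0.0705, 0.0142]
contact_force: [-0.4, -3.3, 0.4]
position: [0.5751, 0.0719, 0.0142]
contact_force: [-1.2, -2.4, 0.3]
tool axes (cols, press):
 [[ 0.498  0.001  0.867]
 [-0.001  1.    -0.001]
 [-0.867 -0.001  0.498]]
tcp press mm [10.9  4.2 14.2] t 9.78 F press [-1.  -2.5  0.3] w 0.8
delta tool mm [-5.2 -2.2 -9.6] rotvec [-0.0006 -0.0029  0.0012]
```

View pics/l9.png

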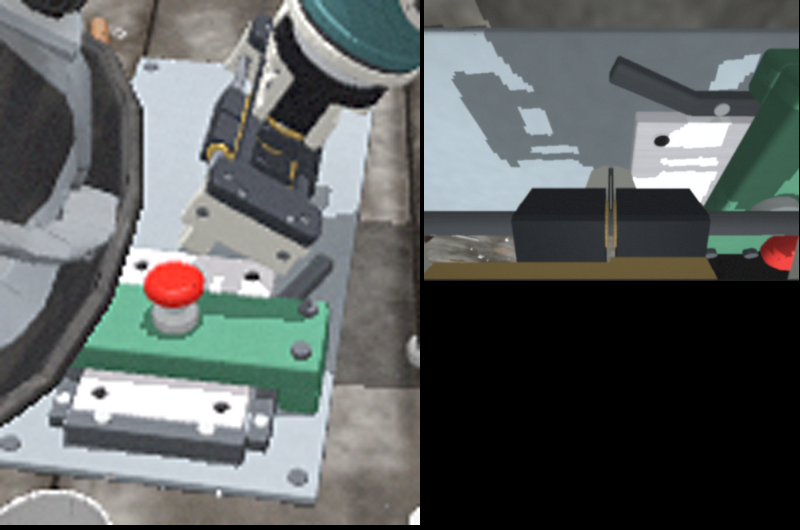

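The plate is still moving freely at about 2.5 N. Its front is near the stop, with a thin gap at about (150,425). I'll keep stepping, one call at a time.

```bash
python3 -m inch '[{"delta_pos":[0,0.8,0],"rot":[0,0,0],"fingers":0},{"delta_pos":[0,1.6,0],"rot":[0,0,0],"fingers":0},{"delta_pos":[0,1.6,0],"rot":[0,0,0],"fingers":0}]' | grep -E "pos|contact"
```

```text
position: [0.5753, 0.0731, 0.0142]
contact_force: [-0.8, -7.7, -0.3]
```

```bash
python3 -m inch '[{"delta_pos":[0,0.8,0],"rot":[0,0,0],"fingers":0},{"delta_pos":[0,1.6,0],"rot":[0,0,0],"fingers":0},{"delta_pos":[0,1.6,0],"rot":[0,0,0],"fingers":0}]' | grep -E "pos|contact"
```

```text
position: [0.5755, 0.0739, 0.0142]
contact_force: [2.1, -17.8, 0.8]
```

```bash
python3 -m inch '[{"delta_pos":[0,0.5,0],"rot":[0,0,0],"fingers":0},{"delta_pos":[0,1.0,0],"rot":[0,0,0],"fingers":0},{"delta_pos":[0,1.0,0],"rot":[0,0,0],"fingers":0}]' | grep -E "pos|contact"; python3 look.py 10
```

```text
position: [0.5756, 0.0742, 0.0142]
contact_force: [2.4, -24.9, 0.5]
tool axes (cols, press):
 [[ 0.497  0.002  0.867]
 [-0.005  1.     0.   ]
 [-0.867 -0.004  0.497]]
tcp press mm [11.1  6.6 14.2] t 10.63 F press [  4.6 -24.6   0.5] w 0.1
delta tool mm [-5.3 -4.6 -9.8] rotvec [ 0.0003 -0.0029  0.0046]
```

View pics/l10.png

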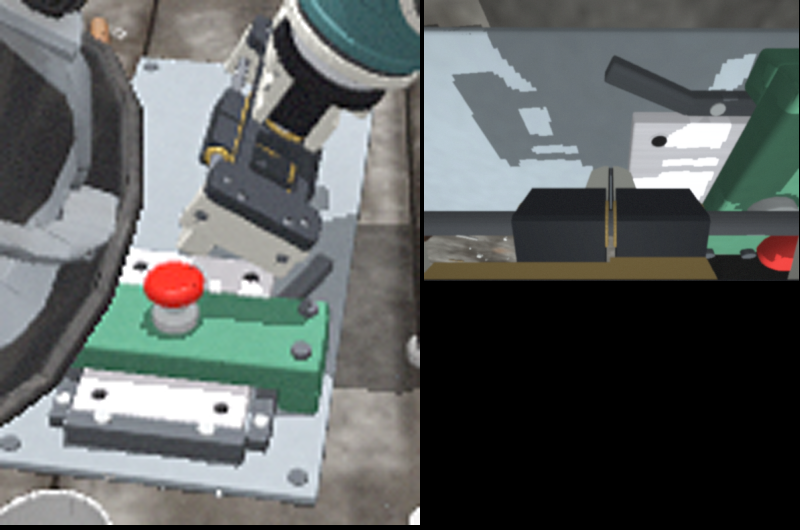

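Run:
```python
from h import *
a=cv2.imread("pics/d10.png")[225:300,225:320];cv2.imwrite("pics/d10c.png",cv2.resize(a,None,fx=8,fy=8,interpolation=2))
o,c=load("d10.pkl");f=lambda q,z:print(np.round(top(ray(o,c,q,z))*1e3,1).tolist())
s=lambda q:np.array(q)/3.5+[220,160]
f(s([[99,393],[222,408],[141,266],[252,278]]),.02)
f(s([[204,428],[103,417]]),.026)
o,c=load("w10.pkl");f([[ (658-424)/.67,140/.67]],.02)
```

```text
[[39.3, 150.8, 20.0], [-33.8, 151.9, 20.0], [38.1, 35.2, 20.0], [-34.5, 36.3, 20.0]]
[[-27.2, 174.5, 26.0], [31.0, 174.8, 26.0]]
[[-36.5, 36.2, 20.0]]
```

View pics/d10c.png

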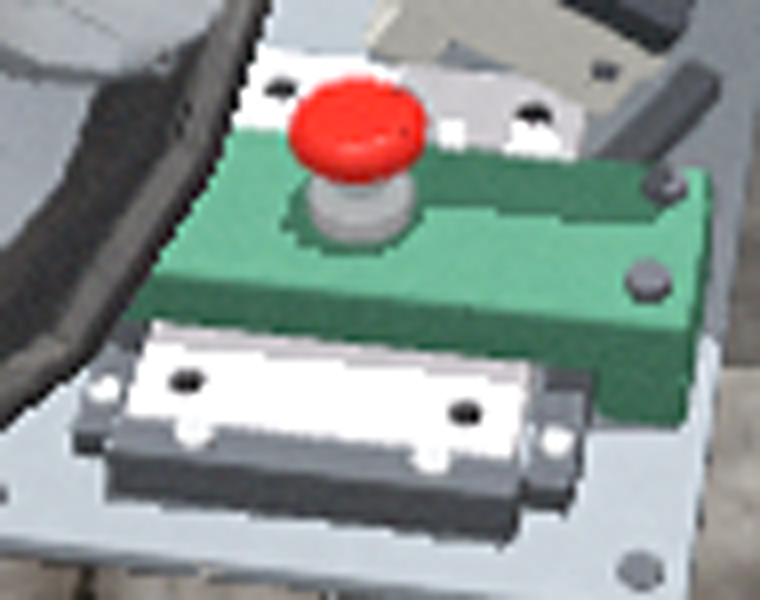

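The plate's front edge meets the stop along its whole width, from (125,420) to (520,450) in the zoom. The holes measure within about 2 mm of home. To be sure it's seated squarely, I'll also press left of centre.

```bash
python3 -m inch '[{"delta_pos":[0,-7,0],"rot":[0,0,0],"fingers":0},{"delta_pos":[-7,-8,-12],"rot":[0,0,0],"fingers":0},{"delta_pos":[-16,-8,-28],"rot":[0,0,0],"fingers":0},{"delta_pos":[-16,-6,-28],"rot":[0,0,0],"fingers":0},{"delta_pos":[-16,-4,-28],"rot":[0,0,0],"fingers":0},{"delta_pos":[-16,-2,-28],"rot":[0,0,0],"fingers":0},{"delta_pos":[-16,-1,-28],"rot":[0,0,0],"fingers":0},{"delta_pos":[-16,-0.3,-28],"rot":[0,0,0],"fingers":0},{"delta_pos":[-16,-0.3,-28],"rot":[0,0,0],"fingers":0}]'; python3 look.py 11
```

```text
time: 11.48
position: [0.5437, 0.0773, 0.0142]
ee_rot: [0.021, 0.501, -0.04, 0.864]
contact_force: [-6.9, -21.6, 7.5]
width: 0.0003
tool axes (cols, press):
 [[ 0.497  0.002  0.868]
 [-0.005  1.     0.001]
 [-0.868 -0.004  0.497]]
tcp press mm [-20.9   6.7  14.2] t 11.48 F press [ -4.9 -22.2   7.5] w 0.3
delta tool mm [10.6 -4.7 18. ] rotvec [ 0.0007 -0.0037  0.0045]
```

The reading is the same y (6.7 against 6.6 mm) on both sides at 22–25 N, so the plate is square and home. I'll retreat and rise.

```bash
python3 -m inch '[{"delta_pos":[0,-5,0],"rot":[0,0,0],"fingers":0},{"delta_pos":[0,-13,0],"rot":[0,0,0],"fingers":0},{"delta_pos":[-15,-15,9],"rot":[0,0,0],"fingers":0},{"delta_pos":[-40,-15,23],"rot":[0,0,0],"fingers":0},{"delta_pos":[-65,-15,37],"rot":[0,0,0],"fingers":0},{"delta_pos":[-82,-15,47],"rot":[0,0,0],"fingers":0},{"delta_pos":[-87,-15,50],"rot":[0,0,0],"fingers":0},{"delta_pos":[-87,-15,50],"rot":[0,0,0],"fingers":0}]'
python3 - <<'E'
from h import *
from cell import ctrl
o,c=grab("scene","s12");o2,c2=grab("side","d12");grab("wrist","w12")
# cap: two-view
X=[]
for o_,c_,r in [(o,c,0),(o2,c2,0)]:
    h=cv2.cvtColor(c_["pixels"],cv2.COLOR_RGB2HSV).astype(int);m=(((h[...,0]<6)|(h[...,0]>174))&(h[...,1]>190)&(h[...,2]>100)).astype(np.uint8)
    n,l,s,ce=cv2.connectedComponentsWithStats(m);i=1+np.argmax(s[1:,4]);print(s[i],np.round(top(ray(o_,c_,ce[i],.078))*1e3,1))
need(ctrl.get_obs(),[3,110,100],30)
E
```

```text
time: 12.25
position: [0.5432, 0.064, 0.1164]
ee_rot: [0.023, 0.5, -0.039, 0.865]
contact_force: [1.4, 0.3, 0.4]
width: 0.0006Traceback (most recent call last):
  File "<stdin>", line 8, in <module>
    return _wrapfunc(a, 'argmax', axis=axis, out=out, **kwds)
    return bound(*args, **kwds)
ValueError: attempt to get argmax of an empty sequence
```

View pics/w12.png

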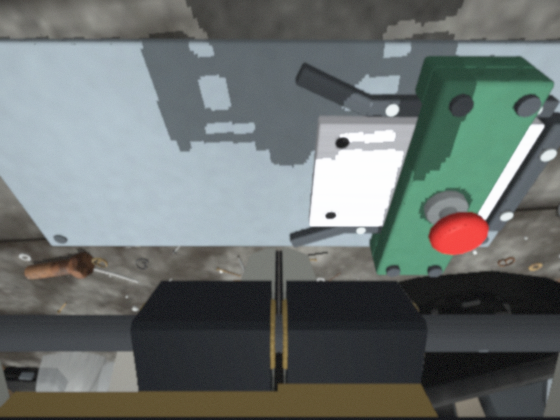

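View pics/d12.png

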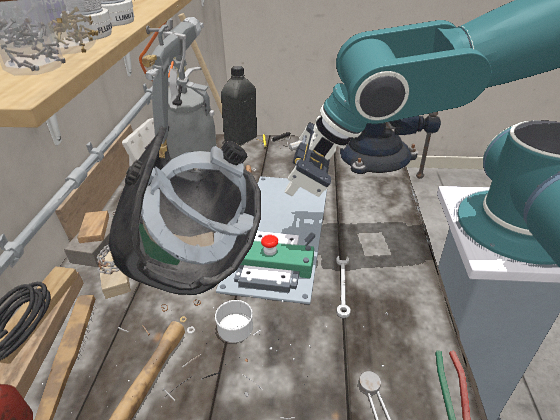

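The wrist view shows the cap at about (459,232) and the plate undisturbed under the bridge. The arm is clear of the helmet.

Run:
```python
from h import *
from cell import ctrl
o,c=load("w12.pkl");print(np.round(top(ray(o,c,[[459,231]],.079))*1e3,1))
print("bed left edge bias",np.round(top(ray(o,c,[[200,40],[340,143],[330,215]],.008))*1e3,1),np.round(top(ray(o,c,[[342,143],[331,215]],.02))*1e3,1))
need(ctrl.get_obs(),[3,110,105],30)
```

```text
[[-10.2 105.1  79. ]]
bed left edge bias [[-98.  -52.9   8. ]
 [-27.   38.    8. ]
 [ 48.5  38.7   8. ]] [[-35.   36.9  20. ]
 [ 36.2  37.   20. ]]
tool axes (cols, press):
 [[ 0.496  0.001  0.868]
 [-0.002  1.    -0.   ]
 [-0.868 -0.001  0.496]]
tcp press mm [-21.7  -6.9 112.7] t 12.4 F press [ 0.1 -0.5 -0.5] w 0.6
delta tool mm [ 18.8 116.9  17.6] rotvec [-0.0004 -0.0049  0.0015]
```

```bash
python3 -m inch '[{"delta_pos":[0,20,0],"rot":[0,0,0],"fingers":0},{"delta_pos":[2,45,2],"rot":[0,0,0],"fingers":0},{"delta_pos":[6,70,6],"rot":[0,0,0],"fingers":0},{"delta_pos":[11,95,11],"rot":[0,-0.004,0.001],"fingers":0},{"delta_pos":[16,110,15],"rot":[0,-0.004,0.001],"fingers":0},{"delta_pos":[18,116,17],"rot":[0,-0.004,0.001],"fingers":0},{"delta_pos":[18,116,17],"rot":[0,-0.004,0.001],"fingers":0}]'; python3 look.py 13
python3 - <<'E'
from h import *
grab("scene","s13")
E
```

```text
time: 12.98
position: [0.5759, 0.1779, 0.1053]
ee_rot: [0.022, 0.5, -0.038, 0.865]
contact_force: [1.3, -0.1, 0.4]
width: 0.0005
tool axes (cols, press):
 [[ 0.499 -0.001  0.867]
 [-0.001  1.     0.001]
 [-0.867 -0.001  0.499]]
tcp press mm [  2.2 109.8 105.3] t 12.98 F press [1.3 0.1 0.4] w 0.5
delta tool mm [  78.1 -107.7  -47.6] rotvec [ 0.0012 -0.0014  0.0006]
```

View pics/l13.png

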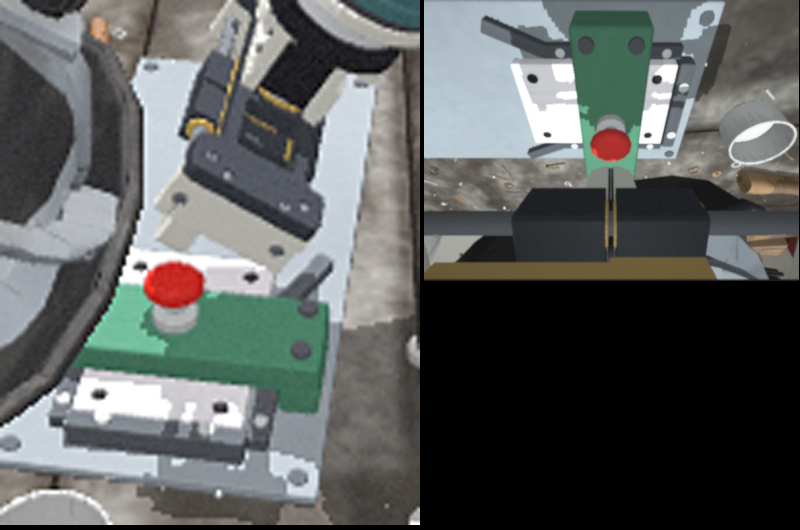

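View pics/s13.png

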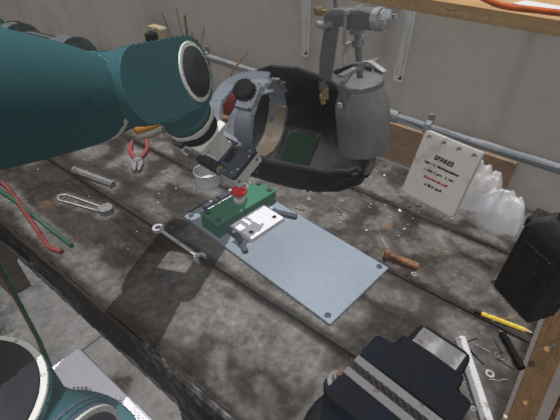

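Run:
```python
from h import *
o,c=load("d13.pkl");print(o["position"],o["time"]);p=proj(o,c,[o["position"]]);print((p-[220,160])*3.5,p)
o,c=load("s13.pkl");print(proj(o,c,[o["position"]]))
a=cv2.imread("pics/s13.png")[120:270,160:320];cv2.imwrite("pics/s13c.png",cv2.resize(a,None,fx=4,fy=4,interpolation=2))
a=cv2.imread("pics/d13.png")[140:290,220:380];cv2.imwrite("pics/d13c.png",cv2.resize(a,None,fx=4,fy=4,interpolation=2))
```

```text
[0.57566162 0.17704064 0.10570929] 13.0333
[[170.01320041 240.51651026]] [[268.57520012 228.71900293]]
[[238.3926584  179.03952552]]
```

View pics/s13c.png

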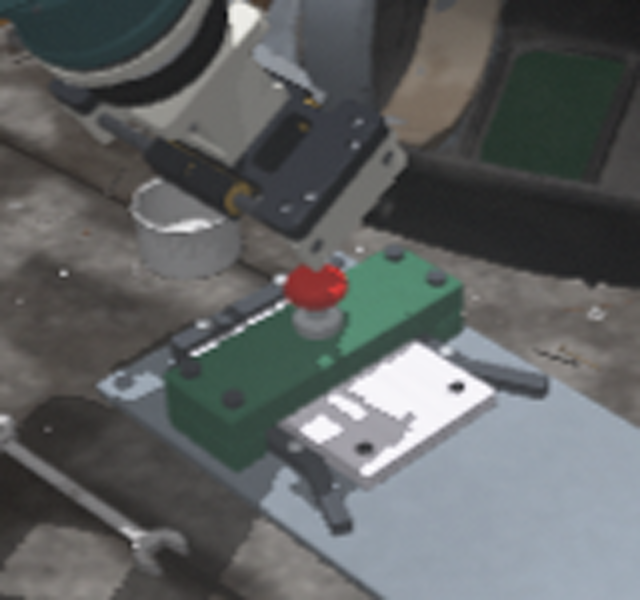

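View pics/d13c.png

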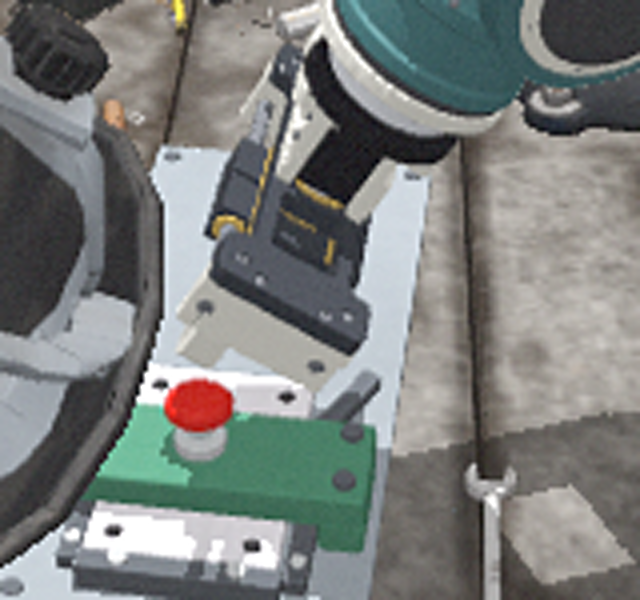

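The tip is directly over the cap in both views. I'll descend to just above contact, then press in small steps while watching the force.

```bash
python3 -m inch '[{"delta_pos":[6,0,-3.5],"rot":[0,0,0],"fingers":0},{"delta_pos":[12,0,-7],"rot":[0,0,0],"fingers":0},{"delta_pos":[15,0,-8.7],"rot":[0,0,0],"fingers":0},{"delta_pos":[16,0,-9.2],"rot":[0,0,0],"fingers":0},{"delta_pos":[16,0,-9.2],"rot":[0,0,0],"fingers":0}]' |grep -E "pos|con"; python3 -m inch '[{"delta_pos":[1.7,0,-1],"rot":[0,0,0],"fingers":0},{"delta_pos":[3.5,0,-2],"rot":[0,0,0],"fingers":0},{"delta_pos":[3.5,0,-2],"rot":[0,0,0],"fingers":0}]' |grep -E "pos|con"
```

```text
position: [0.576, 0.1768, 0.0882]
contact_force: [0.4, -0.3, 0.5]
position: [0.5763, 0.1771, 0.0846]
contact_force: [0.6, 0.2, 0.5]
```

```bash
python3 -m inch '[{"delta_pos":[1.7,0,-1],"rot":[0,0,0],"fingers":0},{"delta_pos":[2.6,0,-1.5],"rot":[0,0,0],"fingers":0},{"delta_pos":[2.6,0,-1.5],"rot":[0,0,0],"fingers":0}]' |grep -E "pos|con";python3 -m inch '[{"delta_pos":[1.3,0,-0.75],"rot":[0,0,0],"fingers":0},{"delta_pos":[2.6,0,-1.5],"rot":[0,0,0],"fingers":0},{"delta_pos":[2.6,0,-1.5],"rot":[0,0,0],"fingers":0}]' |grep -E "pos|con"
```

```text
position: [0.5764, 0.1772, 0.082]
contact_force: [-0.0, -0.8, 4.1]
position: [0.5765, 0.1772, 0.0791]
contact_force: [-1.9, -0.8, 7.9]
```

```bash
python3 -m inch '[{"delta_pos":[0.9,0,-0.5],"rot":[0,0,0],"fingers":0},{"delta_pos":[1.7,0,-1],"rot":[0,0,0],"fingers":0},{"delta_pos":[1.7,0,-1],"rot":[0,0,0],"fingers":0}]' |grep -E "pos|con"
```

```text
position: [0.5768, 0.1773, 0.0786]
contact_force: [-13.9, -3.4, 22.0]
```

```bash
python3 -m inch '[{"delta_pos":[0.9,0,-0.5],"rot":[0,0,0],"fingers":0},{"delta_pos":[1.7,0,-1],"rot":[0,0,0],"fingers":0},{"delta_pos":[1.7,0,-1],"rot":[0,0,0],"fingers":0}]' |grep -E "pos|con"
```

```text
position: [0.5777, 0.1775, 0.0785]
contact_force: [-10.9, -4.9, 26.4]
```

```bash
python3 -m inch '[{"delta_pos":[0.9,0,-0.5],"rot":[0,0,0],"fingers":0},{"delta_pos":[0.9,0,-0.5],"rot":[0,0,0],"fingers":0},{"delta_pos":[0.9,0,-0.5],"rot":[0,0,0],"fingers":0}]' |grep -E "pos|con"; python3 look.py 14
```

```text
position: [0.5781, 0.1776, 0.0783]
contact_force: [-19.9, -6.2, 37.2]
tool axes (cols, press):
 [[ 0.506  0.001  0.862]
 [ 0.001  1.    -0.001]
 [-0.862  0.002  0.506]]
tcp press mm [  4.5 109.7  78.3] t 15.05 F press [-19.3  -8.   37.2] w 0.5
delta tool mm [  53.1 -107.8  -36.3] rotvec [-0.0013  0.0072 -0.0012]
```

View pics/l14.png

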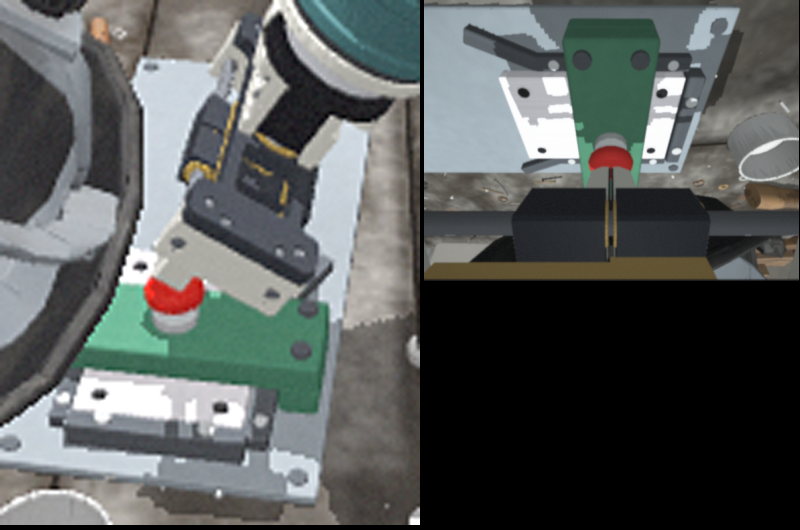

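The plunger is pressed firmly: the cap is visibly lower at (175,295), it stopped after about 5 mm of travel, and the force is 37 N. Next I'll release straight up, then back away.

```bash
python3 -m inch '[{"delta_pos":[-3,0,1.7],"rot":[0,0,0],"fingers":0},{"delta_pos":[-8,0,4.6],"rot":[0,0,0],"fingers":0},{"delta_pos":[-16,0,9],"rot":[0,0,0],"fingers":0},{"delta_pos":[-30,0,15],"rot":[0,0,0],"fingers":0},{"delta_pos":[-55,0,20],"rot":[0,0,0],"fingers":0},{"delta_pos":[-85,0,5],"rot":[0,0,0],"fingers":0},{"delta_pos":[-115,0,-15],"rot":[0,0,0],"fingers":0},{"delta_pos":[-140,0,-40],"rot":[0,0,0],"fingers":0},{"delta_pos":[-145,0,-45],"rot":[0,0,0],"fingers":0},{"delta_pos":[-145,0,-45],"rot":[0,0,0],"fingers":0}]'; python3 look.py 15;python3 - <<'E'
from h import *
o,c=grab("scene","s15");f=lambda q,z:print(np.round(top(ray(o,c,q,z))*1e3,1).tolist())
o,c=load("d15.pkl");P=cloud(o,c)
h=cv2.cvtColor(c["pixels"],cv2.COLOR_RGB2HSV).astype(int);m=(((h[...,0]<6)|(h[...,0]>174))&(h[...,1]>190)&(h[...,2]>100));m[:,:200]=0;m[:,340:]=0
v,u=np.nonzero(m[200:280]);print("cap px",u.mean(),v.mean()+200,"z99",np.nanpercentile(P[m][:,2],95))
E
```

```text
time: 15.98
position: [0.4639, 0.1877, 0.178]
ee_rot: [0.023, 0.498, -0.038, 0.866]
contact_force: [-0.9, 0.5, -0.1]
width: 0.0002
tool axes (cols, press):
 [[ 0.502 -0.001  0.865]
 [ 0.002  1.    -0.   ]
 [-0.865  0.002  0.502]]
tcp press mm [-110.2  109.6  178. ] t 15.98 F press [-1.   0.4 -0.1] w 0.2
delta tool mm [ 197.  -107.9   12.8] rotvec [-0.0001  0.0028 -0.0018]
cap px 269.23026315789474 240.9078947368421 z99 0.0826274117008218
```

View pics/l15.png

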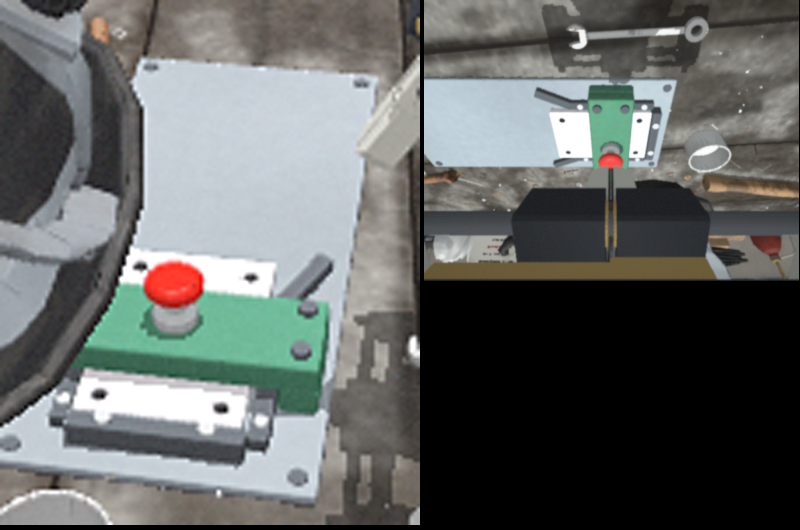

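View pics/s15.png

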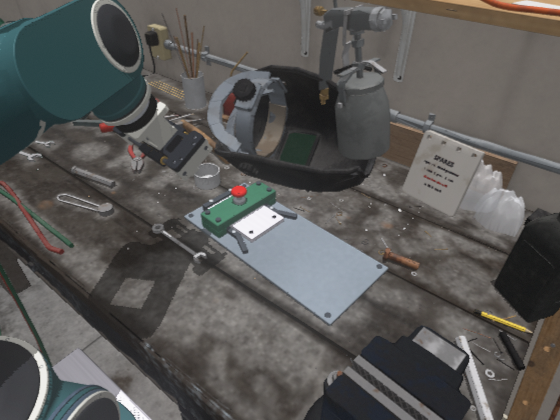

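The cap is back at its original pixel position (269,241), the plate is still against the stop, and the tin, bolt and spanner are where they were. I'm handing in.

```bash
python3 -c "
from cell import ctrl
print(ctrl.finish_job())"
```

```text
the job is handed in; nothing more can be done
None
```

The plate is home against the end stop and has been marked once with the plunger. I handed the job in at about 16 s of robot time; `finish_job` reports no verdict.

- **Pushing:** I squared the plate up from its side, then pushed it from behind down the channel. On the first push it turned about 5° clockwise and jammed lightly against what looked like the flare of the right fence, at about 18 N. I backed off, pushed right of centre to straighten it, and the rest of the way took only 2–4 N.
- **Seating:** I pressed the rear edge right and then left of centre at 22–25 N. Both stopped at the same depth (6.6 and 6.7 mm), so the plate sits square. The holes in the pictures measure within about 2 mm of where they should be at home.
- **Marking:** The cap went down about 5 mm until the stem met the plate, then I held it there up to 37 N vertical, with about 20 N sideways.
- **Last checks:** The cap had sprung back to its starting pixel position, and the plate was still against the stop. The tin, bolt and spanner looked unmoved, and the arm was touching nothing.
- **Disagreements:** The wrist camera read the bed's edge 3–6 mm away from where the two fixed cameras put it. I took the press position from the fixed cameras. The finger's rest position at home was also about 4 mm further than I predicted, so I relied on contact force and the pictures to confirm the seating.

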